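# Clear a lodged brass offcut from the T-slot of a fixture plate

## Task

First swing the bail of the yellow catch tote out, away from the slotted plate and all the way over to its stop. Then take the red-handled scraper, feel its blade down into the slot behind the lodged brass offcut and push steadily, without ramming, until the offcut drops out of the slot's open end into the tote. Leave the scraper standing in that slot, and leave the dark T-nut in the other slot and everything else on the bench alone.

Things in the scene. Friction and masses are not known exactly. Their poses are not given: they have to be found in the camera images.
- plate: Fixed plate, 280 x 130 mm, top at z 100, on a riser. Origin on the bench under its centre; x along two T-slots to their open end (x 140), y left. Slot chambers 26 wide, z 76 to 90, at y +30 and -30, closed at x -140 by a block. Top strips (z 90 to 100) leave necks 11.5 wide; they sit up to 3.5 to either side of the chamber lines (both alike, not reported: feel for it). Hidden spring gibs, x -60 to 110.
- slot_left_mouth (a point): Middle of the chamber floor of the slot at plate y +30, at its open end (plate x 140, z 76). Axes as the plate's.
- slot_right_mouth (a point): The same for the slot at plate y -30.
- scrap: Loose brass bar offcut lodged in one slot's chamber (either), about 170 g: 70 mm long along its x (same way as the plate's x), 24 wide, 12.5 high. Origin: centre of its underside, on the slot floor. A spring gib presses on its side: very roughly 5 to 20 N to slide it, little once past the gib. The strips hold it down until nearly all of it is out of the open end; then it falls into the tote.
- tnut_center (a point): Centre of the dark steel T-nut in the other slot, to be left alone: 60 mm long (along the slot), 24 wide, 12.5 high. The gib there holds it too.
- scraper_grip (a point): Loose scraper, about 280 g, upright in a blue stand: centre of its red handle, 50 mm long (x), 22 thick (y), from 26 below to 29 above this point. x points forward along the blade, z up. Under it a steel blade 9.5 thick (y), x -25 to +55, lower edge 66 below this point.
- scraper_tip (a point): Lower front corner of the scraper's blade, mid thickness: 55 ahead (x) of and 66 below scraper_grip.
- stand: Blue plastic stand, fixed: 100 long (x), 70 wide (y), base 10 thick, two cheeks up to z 30 with a 14 wide groove between them along x, open at both ends. Origin: centre of its underside on the bench. The scraper stands in the groove on the base (its lower edge at z 10), so the handle's underside is 50 above the bench.
- tote: Yellow catch tote, fixed to the bench, its near end tucked under the plate's open end (which overhangs the tote). Origin: centre of its underside on the bench; x points away from the plate, y left, z up. Outside 190 long (x), 150 wide (y), 65 high, walls 4.
- bail_hinge (a point): Middle of the bail's hinge axis, which runs along the tote's y: tote x 30, z 55. Axes as the tote's.
- bail_bar (a point): Middle of the bail's cross bar: a red plastic grip 18 in diameter and 90 long, in a steel bar 10 in diameter and 170 long that runs along the tote's y, on arms 90 from the hinge axis.
- bail (a joint): Bail angle in rad. 0: level, pointing towards the plate; 1.57: straight up; 3.14: level, pointing away from the plate beyond the tote's far end (stop, fully out). It starts leaning over the tote's mouth. A stiff hinge (about 0.12 N m, 1 to 2 N at the bar), it stays where it is left.
Things that resemble listed ones, but are neither listed nor needed, are in the scene too. Of the things like the part that bears scraper_grip, leave any that is purple or white; of the rest the smaller one is meant.

How it is judged:
By the outcome, as a careful person would: the job done as asked, in the order asked, and still so for the second after the job is handed in, with the robot touching nothing.
It also fails if it takes over 72 s, if anything falls off the work surface, if the arm or the gripper's body presses on something with over 40 N, if the wrist force passes 120 N, or if a joint passes its speed limit or range.

## Robot

A 7-joint arm with a two-finger parallel gripper is mounted at the origin on the work surface. World frame = base frame: x ahead of the robot, y to its left, z up, the work surface at z = 0. Lengths are in m, angles in rad, forces in N, time in s.
With the tool pointing down it reaches from about 0.4 to 0.85 m from the base axis. Payload 10.4 kg.
Tool frame: the origin (TCP) lies midway between the tips of the shut fingers; the grasp point (between the pads) lies hold_point_z behind it (hold_point_z is the distance from the TCP to the grasp point, in m); z points along the fingers, y is the line along which they close (so a half turn about z gives the same grasp; the last joint's range is limited). The gripper opens to 87 mm and grips with 3 to 60 N. Pads are 19 mm wide; open, the fingers measure 117 mm over their backs; the gripper's body (75 mm by 190 mm) begins 51 mm behind the grasp point.
Start: joints at [1.178, 0.332, -0.065, 1.46, 0.022, 1.35, -0.088], TCP at [0.226, -0.583, 0.223] pointing down, gripper open.
Joint ranges: [-2.6, 2.6], [-0.5, 2.12], [-1.47, 1.34], [0.16, 2.42], [-1.27, 4.41], [0.06, 2.06], [-2.6, 2.6]. Speed limits (rad/s): [2.22, 2.22, 2.79, 2.79, 3.14, 3.14, 3.14].

## Interface

Orientations are given as a unit quaternion [x, y, z, w].
In Python, from bench import * gives the robot as it stands. The module is installed in compiled form; this text tells all that it offers.
- The arm moves only by the tool drive_tool, never from a script. Its argument "increments" is a list of rows, each a list of 6 numbers: the shift along the tool's x, y, z scaled (see below), then the turn, a rotation vector about the tool's x, y, z scaled (see below). In form: [[dx, dy, dz, rx, ry, rz], ...]. A call has exactly 5 rows; each row is the pose to reach, as a shift and turn from the pose commanded when the call began, along the tool's axes at that moment; what a row does not reach only later rows make up. The controller multiplies each number of a shift by 300 mm and each number of a turn by pi/4 rad. A row lasts 1/12 s, in which the tool goes at most 41.7 mm and 7.16 degrees, less where a joint would pass 70% of its speed; a pose out of reach is approached as far as the arm can. A call with a number of a shift or a turn outside -1 to 1 is refused whole. A call with a gripper value outside its range is refused whole. "claw" is the closure, from 0 (fully open) to 1 (shut), set as the call begins (left out, the last holds). The fingers move at their own pace and stop on an object; "force" is the grip in N (left out, the last holds). Time passes only in rows, so rows that repeat a pose let the fingers close, or fill a call up. It gives the time, the measured TCP pose, the force, the opening and the grip force at its end, in the units of the state.
- read_state(): the state, without advancing time (a new reading comes with each control period).
- camera(name): name is "scene" or "top"; returns the picture (420x560x3 uint8, blue, green, red); there is no depth.
- get_calibration(name): a dict with "K" (3x3 intrinsics, pixels), "position" and "rotation" of the camera in the world. Camera axes: x right, y down, z forward; pixel columns grow to the right and rows downward; lengths in m; the calibration is good to about 2 mm. A picture is of the moment at which its call begins. get_calibration takes no time and is no camera call.
- close_job(): hands the job in; it is judged then, once.
The state is a dict: "time": time; "joint_positions": joint angles; "joint_vel": joint speeds; "joint_torque": joint torques, N m; "ee_pos": TCP position; "eef_rot": TCP orientation; "ft_force": force on the tool from outside, world axes, zero at the start; "torque": the same for the moment, N m; "width": finger opening in m; "grip_force": force on a finger pad.
Only numpy, scipy, OpenCV 4.12 (cv2) and the standard library are available. Lean on these libraries where they do the work, as an engineer would, in place of code of your own. Each camera call takes 0.05 s, during which the arm holds its last target. There are 200 camera calls.

## Working session

There is one attempt and no reset: what is moved stays moved. The work goes in short steps, Python scripts to look and compute and a tool call to move; the robot and the scene stay as the last step left them, time stands still between calls to the robot, and variables do not carry over. Pictures are saved under pics/ and viewed, at most 10 in all, crops included, and the job is handed in when it is done.

Besides the shell and the picture viewer there is one more tool, called after ">>>" in YAML: its name, and indented under it one key for each argument. drive_tool: Moves the arm, as the interface text tells. Its arguments: {"type":"object","properties":{"increments":{"type":"array","items":{"type":"array","items":{"type":"number"}}},"claw":{"type":"number"},"force":{"type":"number"}},"required":["increments"]}

```bash
mkdir -p pics; python3 - <<'E'
from bench import *
import cv2
for n in("scene","top"):
    cv2.imwrite(f"pics/{n}0.png",camera(n)); c=get_calibration(n); print(n,c)
s=read_state(); print(s)
E
```

```text
scene {'K': array([[416.48288791,   0.        , 276.06441351],
       [  0.        , 416.48288791, 216.80697989],
       [  0.        ,   0.        ,   1.        ]]), 'position': array([ 0.7241035 , -0.21521024,  0.6856672 ]), 'rotation': array([ 0.90679472,  0.30645312, -0.09167611, -0.27460029])}
top {'K': array([[380.1047433 ,   0.        , 277.49295724],
       [  0.        , 380.1047433 , 213.08811554],
       [  0.        ,   0.        ,   1.        ]]), 'position': array([0.4006792 , 0.10637533, 0.79485662]), 'rotation': array([-0.69664332,  0.71465125, -0.04874765,  0.03981624])}
{'time': 0.1, 'joint_positions': array([ 1.17841298,  0.33281597, -0.06469115,  1.46086045,  0.02161588,
        1.34988439, -0.08851323]), 'joint_vel': array([ 0.00239746, -0.00039897,  0.00078182, -0.00278003,  0.000199  ,
        0.00113413,  0.00087485]), 'joint_torque': array([ 1.13738039e-03, -6.24550009e+01,  2.43742601e-02, -3.90721858e+01,
       -6.15423010e-02,  3.65061325e-02,  6.23288003e-06]), 'ee_pos': array([ 0.22574632, -0.58243864,  0.22182743]), 'eef_rot': array([ 9.82955864e-01,  1.83840595e-01, -1.53708661e-04, -6.17287090e-04]), 'ft_force': array([ 0.06299969, -0.99751965, -0.32016399]), 'torque': array([0.02229012, 0.01072834, 0.07800247]), 'grip_force': 0.0, 'width': 0.08707125271376467}
```

View pics/scene0.png

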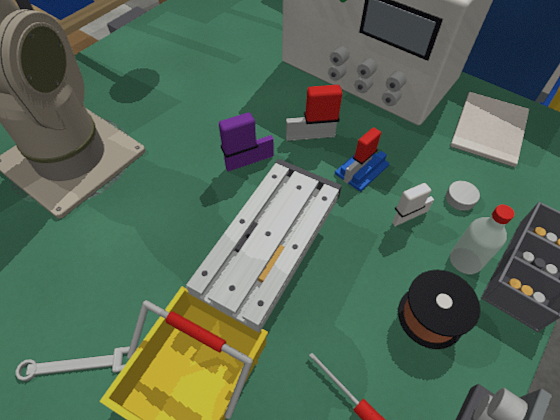

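View pics/top0.png

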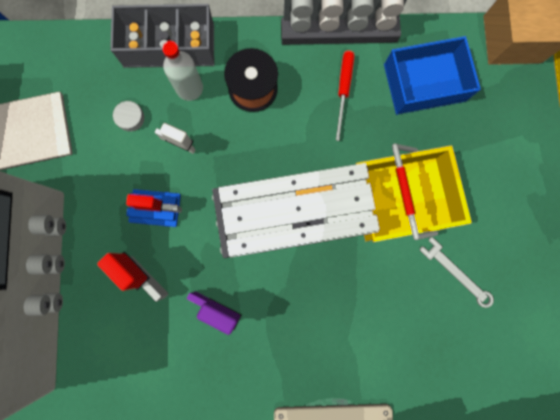

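The scene view shows the plate in the middle, with brass in the slot farther from the robot at (272,263) and the T-nut at (245,237). The bail grip is at (196,330).

Scraper candidates in the top view:
- red in the blue stand, (142,202)
- bigger red, (122,272)
- purple, (218,313)
- white, (175,137)
- red screwdriver, (345,75)

I choose the small red one in the blue stand. Next I measure.

```bash
cat > h.py <<'E'
import numpy as np, cv2
from scipy.spatial.transform import Rotation as R
from bench import get_calibration, camera, read_state
C={n:get_calibration(n) for n in("scene","top")}
def ray(n,p):
    c=C[n]; d=np.linalg.inv(c["K"])@[p[0],p[1],1]
    return np.array(c["position"]),R.from_quat(c["rotation"]).as_matrix()@d
def onz(n,p,z):
    o,d=ray(n,p); return o+d*(z-o[2])/d[2]
def tri(ps,pt):
    o1,d1=ray("scene",ps);o2,d2=ray("top",pt)
    t=np.linalg.lstsq(np.c_[d1,-d2],o2-o1,rcond=None)[0]
    a,b=o1+t[0]*d1,o2+t[1]*d2
    return (a+b)/2,np.linalg.norm(a-b)
def proj(n,P):
    c=C[n]; q=c["K"]@(R.from_quat(c["rotation"]).as_matrix().T@(np.array(P)-c["position"])); return q[:2]/q[2]
def mask(im,lo,hi,roi):
    h=cv2.cvtColor(im,cv2.COLOR_BGR2HSV); m=cv2.inRange(h,np.array(lo),np.array(hi))
    if lo[0]==0: m|=cv2.inRange(h,np.array([172,lo[1],lo[2]]),np.array([180,255,255]))
    o=np.zeros_like(m); x0,y0,x1,y1=roi; o[y0:y1,x0:x1]=m[y0:y1,x0:x1]
    return o
def big(m):
    c,_=cv2.findContours(m,cv2.RETR_EXTERNAL,cv2.CHAIN_APPROX_NONE); return max(c,key=cv2.contourArea)
def cen(m):
    M=cv2.moments(big(m)); return np.array([M["m10"],M["m01"]])/M["m00"]
E
python3 - <<'E'
from h import *
np.set_printoptions(precision=4,suppress=True)
t=cv2.imread("pics/top0.png");s=cv2.imread("pics/scene0.png")
red=([0,140,80],[8,255,255])
mt=mask(t,*red,(385,140,430,240)); ms=mask(s,*red,(150,300,240,360))
print("bail",cen(ms),cen(mt),tri(cen(ms),cen(mt)), cv2.minAreaRect(big(mt)),cv2.minAreaRect(big(ms)))
mt=mask(t,*red,(115,185,185,225)); ms=mask(s,*red,(345,120,390,165))
print("handle",tri(cen(ms),cen(mt)))
r=cv2.minAreaRect(big(mt));print(r,[onz("top",p,.105) for p in cv2.boxPoints(r)])
mb=mask(t,[100,120,60],[125,255,255],(115,180,190,230)); pts=cv2.findNonZero(mb)
r=cv2.minAreaRect(pts);print("stand",r,onz("top",r[0],.02),[onz("top",p,.02) for p in cv2.boxPoints(r)])
# yellow
my=mask(t,[22,120,80],[35,255,255],(345,135,480,250));r=cv2.minAreaRect(cv2.findNonZero(my));print("tote",[onz("top",p,.065) for p in cv2.boxPoints(r)])
# plate
mp=mask(t,[0,0,130],[180,50,255],(205,150,385,265)); mp=cv2.morphologyEx(mp,cv2.MORPH_OPEN,np.ones((3,3)));mp=cv2.morphologyEx(mp,cv2.MORPH_CLOSE,np.ones((9,9)))
r=cv2.minAreaRect(big(mp)); B=cv2.boxPoints(r);W=np.array([onz("top",p,.1) for p in B]);print("plate",B,W,np.linalg.norm(W-np.roll(W,1,0),axis=1))
mo=mask(t,[10,90,80],[22,255,255],(290,180,340,200)); r=cv2.minAreaRect(cv2.findNonZero(mo));print("scrap",r,[onz("top",p,.0885) for p in cv2.boxPoints(r)])
a=cv2.resize(t[175:275,100:220],None,fx=4,fy=4,interpolation=2);b=cv2.resize(t[140:265,210:400],None,fx=4,fy=4,interpolation=2)
cv2.imwrite("pics/c1.png",a);cv2.imwrite("pics/c2.png",b)
E
```

```text
bail [194.7338 330.8611] [404.9049 190.6002] (array([ 0.5215, -0.1341,  0.1201]), np.float64(0.0019375956347941227)) ((404.8988342285156, 190.561767578125), (49.019378662109375, 7.495317459106445), 77.00537872314453) ((194.932861328125, 330.97540283203125), (63.369544982910156, 13.045289993286133), 29.577838897705078)
handle (array([0.5188, 0.3522, 0.0804]), np.float64(0.0016694833429261827))
((142.71368408203125, 201.96986389160156), (33.86552810668945, 13.190282821655273), 6.009006023406982) [array([0.506 , 0.3741, 0.105 ]), array([0.5303, 0.3722, 0.105 ]), array([0.5222, 0.3106, 0.105 ]), array([0.498 , 0.3128, 0.105 ])]
stand ((152.69041442871094, 207.4411163330078), (52.3423957824707, 34.33660888671875), 6.009006023406982) [0.5162 0.3509 0.02  ] [array([0.488, 0.407, 0.02 ]), array([0.5587, 0.4013, 0.02  ]), array([0.5447, 0.2942, 0.02  ]), array([0.4742, 0.3011, 0.02  ])]
tote [array([ 0.59  , -0.0515,  0.065 ]), array([ 0.6232, -0.2664,  0.065 ]), array([ 0.4614, -0.2801,  0.065 ]), array([ 0.4306, -0.0707,  0.065 ])]
plate [[216.2973 186.7838]
 [367.1081 161.6487]
 [378.8919 232.3513]
 [228.0811 257.4865]] [[ 0.5401  0.2087  0.1   ]
 [ 0.5814 -0.0745  0.1   ]
 [ 0.4478 -0.0888  0.1   ]
 [ 0.4092  0.1881  0.1   ]] [0.1325 0.2862 0.1343 0.2796]
scrap ((313.52703857421875, 189.66217041015625), (5.096368789672852, 36.003379821777344), 80.53767395019531) [array([0.5324, 0.0614, 0.0885]), array([ 0.5422, -0.0063,  0.0885]), array([ 0.5325, -0.0074,  0.0885]), array([0.5228, 0.0601, 0.0885])]
```

View pics/c1.png

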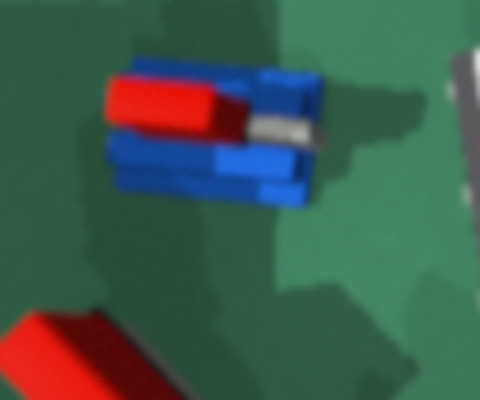

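View pics/c2.png

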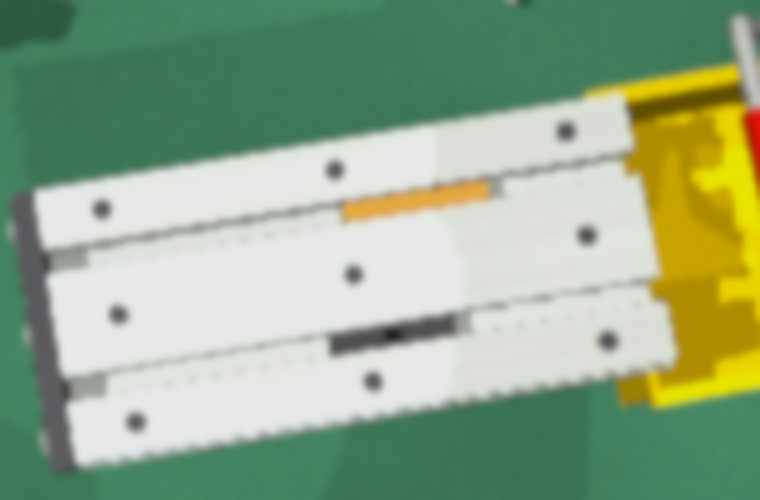

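c1 shows the small red handle (140,201) in the blue stand, with its blade pointing right (toward the plate). It's the smaller of the two red ones, so the choice holds. c2 shows the brass bar visible in the upper neck (about x 295–333, y 190) and the T-nut in the lower one.

```bash
cat >> h.py <<'E'
def go(P,a,st=None):
    """world target TCP & tool-x yaw (deg) -> scaled total increments in tool axes"""
    st=st or read_state(); r=R.from_quat(st["eef_rot"])
    T=R.from_euler("z",a,degrees=True)*R.from_euler("x",180,degrees=True)
    d=r.inv().apply(np.array(P)-st["ee_pos"])/.3; w=(r.inv()*T).as_rotvec()/(np.pi/4)
    print("inc",np.round(np.r_[d,w],4),"pos",np.round(st["ee_pos"],4),"F",np.round(st["ft_force"],1))
E
python3 - <<'E'
from h import *
import bench
np.set_printoptions(precision=4,suppress=True)
print([ (k,getattr(bench,k)) for k in dir(bench) if "hold" in k.lower()])
t=cv2.imread("pics/top0.png")
# handle top face
h=cv2.cvtColor(t,cv2.COLOR_BGR2HSV); m=mask(t,[0,140,190],[8,255,255],(115,185,185,225));r=cv2.minAreaRect(big(m))
W=np.array([onz("top",p,.105) for p in cv2.boxPoints(r)]);print("handletop",W,W.mean(0),np.linalg.norm(W-np.roll(W,1,0),axis=1))
c=np.array([.4946,.0584]);y=np.deg2rad(-81.9);ux=np.array([np.cos(y),np.sin(y)]);uy=np.array([-ux[1],ux[0]])
pf=lambda P:np.array([(P[:2]-c)@ux,(P[:2]-c)@uy])*1000
# plate side edges & neck edges by columns in green/gray along image columns
mo=mask(t,[10,90,80],[22,255,255],(290,180,340,200))
for col in (302,310,318,326):
    rows=np.where(mo[:,col])[0]; print("neck",col,pf(onz("top",(col,rows.max()+.5),.1)),pf(onz("top",(col,rows.min()-.5),.09)))
hs=h[...,2].astype(int);sat=h[...,1].astype(int)
for col in (250,290,330,355):
    w=np.where(sat[150:265,col]<60)[0]+150; print("plate edges",col,pf(onz("top",(col,w.min()-.5),.1)),pf(onz("top",(col,w.max()+.5),.1)))
H=np.array([.5304,-.1957,.055])
for s in(-.08,.08): print("hinge px",proj("top",np.r_[H[:2]+s*uy,.055]),proj("scene",np.r_[H[:2]+s*uy,.055]))
s=cv2.imread("pics/scene0.png")
cv2.imwrite("pics/c3.png",np.hstack([cv2.resize(s[280:420,95:285],None,fx=2,fy=2),cv2.resize(t[130:270,340:480],None,fx=2,fy=2)]))
E
```

```text
[('hold_point_z', 0.0187)]
handletop [[0.5099 0.3721 0.105 ]
 [0.5291 0.3707 0.105 ]
 [0.5234 0.3252 0.105 ]
 [0.5042 0.3268 0.105 ]] [0.5167 0.3487 0.105 ] [0.0456 0.0193 0.0458 0.0193]
neck 302 [12.0811 25.6861] [15.1346 38.5966]
neck 310 [27.4045 26.9436] [30.3712 37.9964]
neck 318 [42.416  26.3469] [45.6253 37.3955]
neck 326 [57.4447 25.7495] [61.2477 38.6843]
plate edges 250 [-78.838   67.6799] [-100.1737  -65.7701]
plate edges 290 [-3.4175 66.6774] [-26.6271 -67.1655]
plate edges 330 [72.84   67.5533] [ 47.7163 -66.7744]
plate edges 355 [120.6379  67.3953] [ 94.3112 -67.2035]
hinge px [432.5211 230.8347] [132.722  355.2985]
hinge px [415.3014 152.5147] [222.8548 412.669 ]
```

View pics/c3.png

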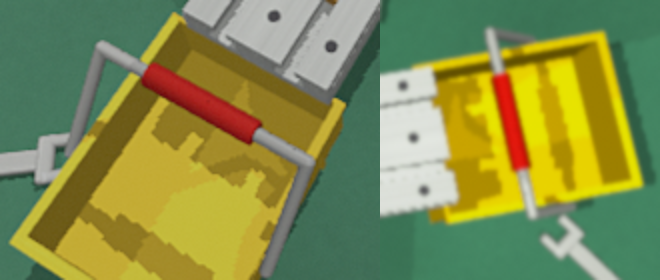

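c3: the bail arms lead from the bar down to about (132,355) in the scene view, as predicted, so the hinge estimate and a lean of about 46° hold. I'll move to the plate side of the bar with the claw shut.

>>> drive_tool:
  increments:
    - [0.099,-0.077,0,0,0,-0.114]
    - [0.198,-0.153,0,0,0,-0.228]
    - [0.297,-0.23,0,0,0,-0.343]
    - [0.396,-0.306,0,0,0,-0.457]
    - [0.495,-0.383,0,0,0,-0.571]
  claw: 1
  force: 20

```text
time: 0.52
ee_pos: [0.3233, -0.4202, 0.2222]
eef_rot: [0.917, 0.4, -0.0, -0.0]
ft_force: [1.5, -0.7, 0.2]
width: 0.0608
grip_force: 0.0
```

>>> drive_tool:
  increments:
    - [0.122,-0.026,0,0,0,-0.114]
    - [0.245,-0.052,0,0,0,-0.228]
    - [0.367,-0.079,0,0,0,-0.343]
    - [0.49,-0.105,0,0,0,-0.457]
    - [0.612,-0.131,0,0,0,-0.571]

```text
time: 0.93
ee_pos: [0.4201, -0.2593, 0.2224]
eef_rot: [0.805, 0.594, -0.0, -0.0]
ft_force: [1.4, -0.3, 0.5]
width: 0.0282
grip_force: 0.0
```

>>> drive_tool:
  increments:
    - [0.122,0.03,0,0,0,-0.114]
    - [0.244,0.059,0,0,0,-0.228]
    - [0.365,0.089,0,0,0,-0.343]
    - [0.487,0.118,0,0,0,-0.457]
    - [0.609,0.148,0,0,0,-0.571]

```text
time: 1.35
ee_pos: [0.5171, -0.0984, 0.2225]
eef_rot: [0.653, 0.758, -0.0, 0.0]
ft_force: [1.3, -0.1, -0.6]
width: 0.002
grip_force: 0.0
```

```bash
python3 -c "
from h import *
go([.5165,-.0995,.108],98.3)"
```

```text
inc [-3.200e-03 -2.600e-03  3.817e-01 -1.000e-04  3.000e-04  4.700e-03] pos [ 0.5171 -0.0984  0.2225] F [ 1.3 -0.1 -0.6]
```

>>> drive_tool:
  increments:
    - [-0.003,-0.003,0.1,0,0,0]
    - [-0.003,-0.003,0.2,0,0,0]
    - [-0.003,-0.003,0.3,0,0,0]
    - [-0.003,-0.003,0.36,0,0,0]
    - [-0.003,-0.003,0.38,0,0,0]

```text
time: 1.77
ee_pos: [0.5138, -0.1007, 0.1052]
eef_rot: [0.654, 0.756, -0.001, -0.002]
ft_force: [-1.3, -0.1, -0.5]
width: 0.0003
grip_force: 0.0
```

>>> drive_tool:
  increments:
    - [-0.03,0,0,0,0,0]
    - [-0.05,0,0,0,0,0]
    - [-0.07,0,0,0,0,0]
    - [-0.1,0,0,0,0,0]
    - [-0.13,0,0,0,0,0]

```text
time: 2.18
ee_pos: [0.5233, -0.1395, 0.111]
eef_rot: [0.654, 0.757, 0.001, 0.001]
ft_force: [-0.5, 2.9, 3.4]
width: 0.0007
grip_force: 1.9
```

>>> drive_tool:
  increments:
    - [-0.04,0,0,0,0,0]
    - [-0.08,0,0,0,0,0]
    - [-0.12,0,0,0,0,0]
    - [-0.16,0,0,0,0,0]
    - [-0.2,0,0,0,0,0]

```text
time: 2.6
ee_pos: [0.5302, -0.2008, 0.1085]
eef_rot: [0.655, 0.756, -0.0, 0.0]
ft_force: [0.8, 2.0, -1.2]
width: 0.0006
grip_force: 0.8
```

>>> drive_tool:
  increments:
    - [-0.03,0,0,0,0,0]
    - [-0.06,0,0,0,0,0]
    - [-0.09,0,0,0,0,0]
    - [-0.12,0,0,0,0,0]
    - [-0.12,0,0,0,0,0]

```text
time: 3.02
ee_pos: [0.5352, -0.2369, 0.1083]
eef_rot: [0.655, 0.756, -0.0, 0.0]
ft_force: [-1.0, -0.3, 0.2]
width: 0.0004
grip_force: 0.0
```

```bash
python3 - <<'E'
from h import *
go([.5165,-.0995,.108],98.3)
t=camera("top");s=camera("scene");cv2.imwrite("pics/t1.png",t);cv2.imwrite("pics/s1.png",s)
cv2.imwrite("pics/c4.png",np.hstack([cv2.resize(s[220:420,60:300],None,fx=1.6,fy=1.6),cv2.resize(t[100:300,340:560],None,fx=1.6,fy=1.6)]))
E
```

```text
inc [ 4.623e-01  3.300e-03  8.000e-04 -4.000e-04  8.000e-04 -3.100e-03] pos [ 0.5352 -0.2369  0.1083] F [-1.  -0.3  0.2]
```

View pics/c4.png

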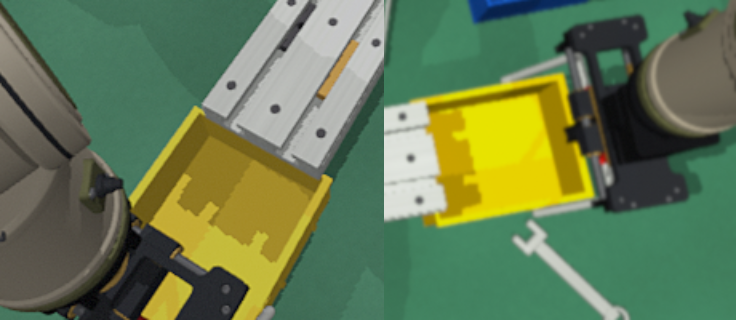

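Top crop: the bail bar stands beyond the tote's far wall, just ahead of the fingers. Next I go over it and press it down to its stop.

>>> drive_tool:
  increments:
    - [0.02,0,-0.07,0,0,0]
    - [0.02,0,-0.15,0,0,0]
    - [-0.02,0,-0.15,0,0,0]
    - [-0.08,0,-0.15,0,0,0]
    - [-0.08,0,-0.15,0,0,0]

```text
time: 3.53
ee_pos: [0.5388, -0.2621, 0.1541]
eef_rot: [0.655, 0.755, -0.001, 0.001]
ft_force: [-0.5, -0.1, 0.3]
width: 0.0007
grip_force: 0.0
```

>>> drive_tool:
  increments:
    - [0,0,0.04,0,0,0]
    - [-0.01,0,0.07,0,0,0]
    - [-0.025,0,0.1,0,0,0]
    - [-0.04,0,0.13,0,0,0]
    - [-0.053,0,0.15,0,0,0]

```text
time: 3.95
ee_pos: [0.5407, -0.2741, 0.1068]
eef_rot: [0.654, 0.756, -0.0, -0.001]
ft_force: [0.8, -1.0, 0.6]
width: 0.0006
grip_force: 0.6
```

>>> drive_tool:
  increments:
    - [-0.012,0,0.03,0,0,0]
    - [-0.024,0,0.06,0,0,0]
    - [-0.034,0,0.09,0,0,0]
    - [-0.04,0,0.12,0,0,0]
    - [-0.04,0,0.14,0,0,0]

```text
time: 4.37
ee_pos: [0.5423, -0.2861, 0.0649]
eef_rot: [0.654, 0.756, -0.0, -0.001]
ft_force: [-0.5, -0.4, -0.1]
width: 0.0002
grip_force: 0.3
```

```bash
python3 - <<'E'
from h import *
go([.5165,-.0995,.108],98.3)
E
```

```text
inc [ 0.6281  0.004  -0.1432 -0.0015 -0.0011 -0.001 ] pos [ 0.5423 -0.2861  0.0649] F [-0.5 -0.4 -0.1]
```

>>> drive_tool:
  increments:
    - [0,0,0.01,0,0,0]
    - [0,0,0.02,0,0,0]
    - [0,0,0.03,0,0,0]
    - [0,0,0.03,0,0,0]
    - [0,0,0.03,0,0,0]

```text
time: 4.78
ee_pos: [0.5429, -0.2863, 0.063]
eef_rot: [0.654, 0.756, -0.001, 0.001]
ft_force: [-24.3, 9.3, 52.3]
width: 0.0001
grip_force: 26.6
```

The stop was felt, with the bar top at z 0.063 as expected. Rising, then over to the scraper.

>>> drive_tool:
  increments:
    - [0,0,-0.05,0,0,0]
    - [0,0,-0.15,0,0,0]
    - [0,0,-0.25,0,0,0]
    - [0,0,-0.38,0,0,0]
    - [0,0,-0.5,0,0,0]
  claw: 0.3

```text
time: 5.2
ee_pos: [0.5425, -0.2854, 0.209]
eef_rot: [0.654, 0.756, 0.0, -0.0]
ft_force: [0.0, 0.4, 0.5]
width: 0.026
grip_force: 0.0
```

>>> drive_tool:
  increments:
    - [0.1,0.01,0,0,0,0]
    - [0.21,0.02,0,0,0,0]
    - [0.32,0.03,0,0,0,0]
    - [0.42,0.04,0,0,0,0]
    - [0.53,0.055,0,0,0,0]

```text
time: 5.62
ee_pos: [0.5357, -0.125, 0.2073]
eef_rot: [0.654, 0.756, -0.0, 0.0]
ft_force: [1.2, -0.1, 0.2]
width: 0.0571
grip_force: 0.0
```

>>> drive_tool:
  increments:
    - [0.1,0.01,0,0,0,0]
    - [0.21,0.02,0,0,0,0]
    - [0.32,0.03,0,0,0,0]
    - [0.42,0.04,0,0,0,0]
    - [0.53,0.055,0,0,0,0]

```text
time: 6.03
ee_pos: [0.5291, 0.0347, 0.2074]
eef_rot: [0.654, 0.756, -0.0, 0.0]
ft_force: [0.1, -0.3, -0.1]
width: 0.0606
grip_force: 0.0
```

>>> drive_tool:
  increments:
    - [0.1,0.01,0,0,0,0.05]
    - [0.21,0.02,0,0,0,0.1]
    - [0.32,0.03,0,0,0,0.15]
    - [0.42,0.04,0,0,0,0.2]
    - [0.53,0.055,0,0,0,0.25]

```text
time: 6.45
ee_pos: [0.5226, 0.1944, 0.2074]
eef_rot: [0.726, 0.688, -0.0, 0.0]
ft_force: [0.1, -0.8, -0.2]
width: 0.0608
grip_force: 0.0
```

```bash
python3 - <<'E'
from h import *
t=camera("top");s=camera("scene")
go([.517,.349,.14],82.7)
cv2.imwrite("pics/c5.png",np.hstack([cv2.resize(s[0:420,60:440],(380,420)),cv2.resize(t[130:270,340:480],None,fx=3,fy=3)]))
E
```

```text
inc [ 0.4958 -0.0363  0.2267 -0.0009 -0.0036  0.1048] pos [0.5212 0.1997 0.2076] F [-0.6 -0.5  0.4]
```

View pics/c5.png

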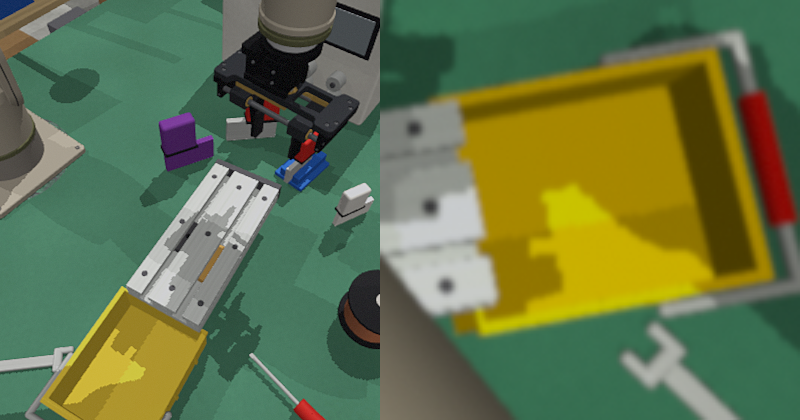

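The bail lies level beyond the tote's far end (the red grip is right of the far wall). Now to the scraper.

>>> drive_tool:
  increments:
    - [0.1,-0.007,0.0,0,0,0.02]
    - [0.2,-0.014,0.0,0,0,0.04]
    - [0.3,-0.021,0.0,0,0,0.06]
    - [0.4,-0.028,0.05,0,0,0.08]
    - [0.496,-0.036,0.1,0,0,0.105]

```text
time: 6.97
ee_pos: [0.5204, 0.3437, 0.1776]
eef_rot: [0.753, 0.658, 0.001, 0.0]
ft_force: [-0.3, -0.3, -1.3]
width: 0.0611
grip_force: 0.0
```

```bash
python3 - <<'E'
from h import *
s=camera("scene");go([.517,.349,.057],82.7)
m=mask(s,[0,140,80],[8,255,255],(330,110,400,180))
print(cen(m),"pred",proj("scene",[.517,.349,.079]))
cv2.imwrite("pics/c6.png",cv2.resize(s[60:220,300:460],None,fx=3,fy=3))
E
```

```text
inc [ 0.0005  0.0028  0.389  -0.0052 -0.0014 -0.0042] pos [0.5166 0.3488 0.1737] F [-6.3  0.6 -3.7]
[367.20858283 144.13972056] pred [365.082215   145.19316095]
```

View pics/c6.png

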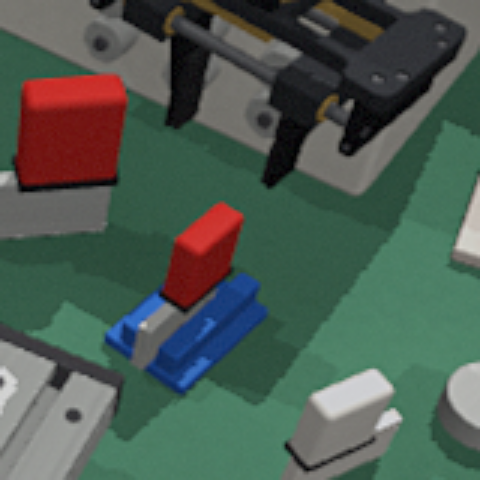

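The small red scraper stands in the stand, with both fingers straddling it above. Descend and grip.

>>> drive_tool:
  increments:
    - [0,0.003,0.1,0,0,0]
    - [0,0.003,0.2,0,0,0]
    - [0,0.003,0.29,0,0,0]
    - [0,0.003,0.36,0,0,0]
    - [0,0.003,0.39,0,0,0]

```text
time: 7.43
ee_pos: [0.5196, 0.3404, 0.0569]
eef_rot: [0.753, 0.658, -0.002, -0.0]
ft_force: [0.2, -0.3, 0.4]
width: 0.0611
grip_force: 0.0
```

>>> drive_tool:
  increments:
    - [0,0,0,0,0,0]
    - [0,0,0,0,0,0]
    - [0,0,0,0,0,0]
    - [0,0,0,0,0,0]
    - [0,0,0,0,0,0]
  claw: 1
  force: 15

```text
time: 7.85
ee_pos: [0.5217, 0.3426, 0.0619]
eef_rot: [0.753, 0.658, 0.001, 0.0]
ft_force: [-0.1, -0.8, -0.1]
width: 0.0352
grip_force: 0.0
```

>>> drive_tool:
  increments:
    - [0,0,0,0,0,0]
    - [0,0,0,0,0,0]
    - [0,0,0,0,0,0]
    - [0,0,0,0,0,0]
    - [0,0,0,0,0,0]
  force: 50

```text
time: 8.27
ee_pos: [0.5205, 0.3424, 0.0609]
eef_rot: [0.753, 0.658, -0.0, -0.0]
ft_force: [-4.8, -2.1, 5.6]
width: 0.0219
grip_force: 49.9
```

```bash
python3 - <<'E'
from h import *
go([.517,.349,.19],82.7);print(read_state()["torque"])
E
```

```text
inc [ 2.000e-02 -1.470e-02 -4.302e-01 -7.000e-04  3.000e-04 -8.200e-03] pos [0.5205 0.3424 0.0609] F [-4.8 -2.1  5.6]
[-0.22861656  1.05230383  0.10408995]
```

Gripped (21.9 mm). Lift straight up and look at the tip.

>>> drive_tool:
  increments:
    - [0,0,-0.07,0,0,0]
    - [0,0,-0.15,0,0,0]
    - [0,0,-0.25,0,0,0]
    - [0,0,-0.35,0,0,0]
    - [0,0,-0.43,0,0,0]

```text
time: 8.68
ee_pos: [0.5212, 0.3422, 0.1914]
eef_rot: [0.753, 0.658, 0.0, 0.0]
ft_force: [0.5, 0.1, -3.0]
width: 0.0217
grip_force: 49.9
```

>>> drive_tool:
  increments:
    - [0,0,0,0,0,0]
    - [0,0,0,0,0,0]
    - [0,0,0,0,0,0]
    - [0,0,0,0,0,0]
    - [0,0,0,0,0,0]

```text
time: 9.1
ee_pos: [0.5205, 0.3416, 0.1879]
eef_rot: [0.753, 0.658, -0.001, -0.0]
ft_force: [0.0, 0.6, -3.4]
width: 0.022
grip_force: 49.9
```

```bash
python3 - <<'E'
from h import *
go([.5167,.1302,.19],98.1)
P=read_state()["ee_pos"]; f=np.array([np.cos(np.deg2rad(-97.3)),np.sin(np.deg2rad(-97.3)),0])
s=camera("scene"); print("tip pred",proj("scene",P+.048*f-[0,0,.051]))
cv2.imwrite("pics/c7.png",cv2.resize(s[60:220,280:480],None,fx=4,fy=3.75))
E
```

```text
inc [-0.7001  0.0818 -0.006  -0.0026  0.0017 -0.3512] pos [0.5205 0.3416 0.1879] F [ 0.   0.6 -3.4]
tip pred [354.03693829 140.03054333]
```

View pics/c7.png

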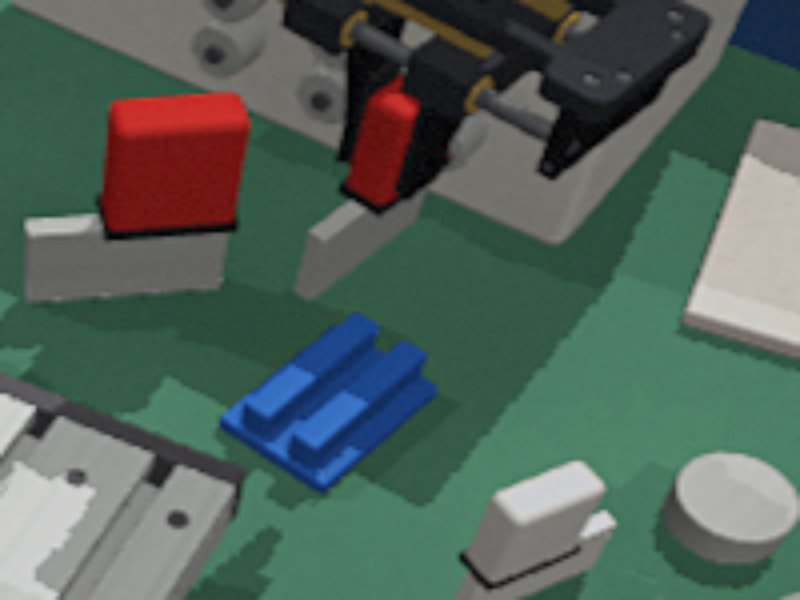

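Tip predicted at (296,300) in the crop, seen at about (300,297), so the grasp geometry is confirmed. Now over to the slot.

>>> drive_tool:
  increments:
    - [-0.08,0.01,0,0,0,-0.05]
    - [-0.18,0.02,0,0,0,-0.12]
    - [-0.29,0.035,0,0,0,-0.2]
    - [-0.4,0.05,0,0,0,-0.28]
    - [-0.5,0.06,0,0,0,-0.35]

```text
time: 9.57
ee_pos: [0.5185, 0.1889, 0.1888]
eef_rot: [0.655, 0.756, -0.001, -0.0]
ft_force: [0.4, -0.1, -2.6]
width: 0.0216
grip_force: 49.9
```

>>> drive_tool:
  increments:
    - [-0.08,0,0,0,0,0]
    - [-0.15,0,0,0,0,0]
    - [-0.2,0,0,0,0,0]
    - [-0.2,0,0,0,0,0]
    - [-0.2,0,0,0,0,0]

```text
time: 9.98
ee_pos: [0.5271, 0.1308, 0.1891]
eef_rot: [0.656, 0.754, -0.0, -0.0]
ft_force: [-0.2, 0.6, -1.5]
width: 0.0219
grip_force: 49.9
```

>>> drive_tool:
  increments:
    - [0,0,0,0,0,0]
    - [0,0,0,0,0,0]
    - [0,0,0,0,0,0]
    - [0,0,0,0,0,0]
    - [0,0,0,0,0,0]

```text
time: 10.4
ee_pos: [0.527, 0.1323, 0.1895]
eef_rot: [0.655, 0.755, 0.0, -0.0]
ft_force: [0.2, 0.9, -2.8]
width: 0.0213
grip_force: 49.9
```

```bash
cat >> h.py <<'E'
def pl(st=None):
    st=st or read_state(); c=np.array([.4946,.0584]);y=np.deg2rad(-81.9);ux=np.array([np.cos(y),np.sin(y)]);uy=np.array([-ux[1],ux[0]])
    d=st["ee_pos"][:2]-c;f=st["ft_force"][:2];r=R.from_quat(st["eef_rot"]).as_matrix()
    print("tip x %.1f y %.1f edge z %.1f | Fx %.1f Fy %.1f Fz %.1f | a %.2f t %.1f"%(d@ux*1e3+48,d@uy*1e3,st["ee_pos"][2]*1e3-51,f@ux,f@uy,st["ft_force"][2],np.degrees(np.arctan2(r[1,0],r[0,0])),st["time"]))
E
python3 - <<'E'
from h import *
pl();go([.5167,.1302,.160],98.1)
E
```

```text
tip x -20.6 y 42.5 edge z 138.5 | Fx -0.8 Fy 0.3 Fz -2.8 | a 98.10 t 10.4
inc [-0.002  -0.0351  0.0984 -0.     -0.0001  0.    ] pos [0.527  0.1323 0.1895] F [ 0.2  0.9 -2.8]
```

>>> drive_tool:
  increments:
    - [0,-0.015,0.03,0,0,0]
    - [0,-0.035,0.06,0,0,0]
    - [0,-0.035,0.09,0,0,0]
    - [0,-0.035,0.11,0,0,0]
    - [0,-0.035,0.115,0,0,0]

```text
time: 10.82
ee_pos: [0.5162, 0.1299, 0.1536]
eef_rot: [0.656, 0.755, -0.001, -0.0]
ft_force: [1.0, -0.7, -3.4]
width: 0.0219
grip_force: 49.9
```

>>> drive_tool:
  increments:
    - [0,0,0,0,0,0]
    - [0,0,0.007,0,0,0]
    - [0,0,0.014,0,0,0]
    - [0,0,0.02,0,0,0]
    - [0,0,0.02,0,0,0]

```text
time: 11.23
ee_pos: [0.5172, 0.1303, 0.149]
eef_rot: [0.656, 0.755, 0.0, 0.0]
ft_force: [1.8, 0.0, -4.3]
width: 0.0216
grip_force: 49.9
```

```bash
python3 -c "
from h import *
pl()"
```

```text
tip x -20.0 y 32.5 edge z 98.0 | Fx 0.2 Fy 1.8 Fz -4.3 | a 98.04 t 11.2
```

>>> drive_tool:
  increments:
    - [0,0,0.006,0,0,0]
    - [0,0,0.012,0,0,0]
    - [0,0,0.018,0,0,0]
    - [0,0,0.024,0,0,0]
    - [0,0,0.024,0,0,0]

```text
time: 11.65
ee_pos: [0.5171, 0.1302, 0.1417]
eef_rot: [0.656, 0.755, 0.0, 0.0]
ft_force: [5.0, 1.7, -5.8]
width: 0.0219
grip_force: 49.9
```

```bash
python3 -c "
from h import *
pl()"
```

```text
tip x -20.0 y 32.4 edge z 90.7 | Fx -0.9 Fy 5.2 Fz -5.8 | a 98.04 t 11.7
```

It is in the neck, with a slight side push; ease 0.6 mm to +y and go down to z ≈ 79.

>>> drive_tool:
  increments:
    - [0,0.002,0.006,0,0,0]
    - [0,0.002,0.014,0,0,0]
    - [0,0.002,0.022,0,0,0]
    - [0,0.002,0.03,0,0,0]
    - [0,0.002,0.037,0,0,0]

```text
time: 12.07
ee_pos: [0.5172, 0.1303, 0.1304]
eef_rot: [0.656, 0.755, -0.0, -0.0]
ft_force: [1.4, -0.4, -2.8]
width: 0.022
grip_force: 49.9
```

>>> drive_tool:
  increments:
    - [0,0,0,0,0,0]
    - [0,0,0,0,0,0]
    - [0,0,0,0,0,0]
    - [0,0,0,0,0,0]
    - [0,0,0,0,0,0]

```text
time: 12.48
ee_pos: [0.5172, 0.1303, 0.1307]
eef_rot: [0.656, 0.755, -0.0, -0.0]
ft_force: [1.4, -0.6, -2.9]
width: 0.0218
grip_force: 49.9
```

```bash
python3 -c "
from h import *
pl();print(read_state()['torque'])"
```

```text
tip x -20.0 y 32.5 edge z 79.7 | Fx 0.8 Fy 1.3 Fz -2.9 | a 98.05 t 12.5
[-0.03732126 -0.39801169 -0.04562944]
```

>>> drive_tool:
  increments:
    - [-0.01,0,0,0,0,0]
    - [-0.02,0,0,0,0,0]
    - [-0.03,0,0,0,0,0]
    - [-0.04,0,0,0,0,0]
    - [-0.05,0,0,0,0,0]

```text
time: 12.9
ee_pos: [0.5195, 0.1149, 0.1307]
eef_rot: [0.656, 0.755, -0.0, 0.0]
ft_force: [0.3, 0.5, -3.8]
width: 0.0214
grip_force: 49.9
```

>>> drive_tool:
  increments:
    - [-0.006,0,0,0,0,0]
    - [-0.012,0,0,0,0,0]
    - [-0.018,0,0,0,0,0]
    - [-0.024,0,0,0,0,0]
    - [-0.03,0,0,0,0,0]

```text
time: 13.32
ee_pos: [0.5205, 0.1081, 0.1309]
eef_rot: [0.655, 0.755, 0.001, -0.001]
ft_force: [-1.3, 9.6, -1.1]
width: 0.0218
grip_force: 49.9
```

```bash
python3 -c "
from h import *
pl();print(read_state()['torque'])"
```

```text
tip x 2.4 y 32.6 edge z 79.9 | Fx -9.7 Fy 0.1 Fz -1.1 | a 98.10 t 13.3
[ 2.48758515  0.36303514 -0.05890382]
```

Contact at x 2.4, as predicted. Push steadily.

>>> drive_tool:
  increments:
    - [-0.008,0,0,0,0,0]
    - [-0.016,0,0,0,0,0]
    - [-0.024,0,0,0,0,0]
    - [-0.032,0,0,0,0,0]
    - [-0.04,0,0,0,0,0]

```text
time: 13.73
ee_pos: [0.5219, 0.0978, 0.131]
eef_rot: [0.655, 0.756, 0.001, -0.001]
ft_force: [-0.6, 10.4, -1.5]
width: 0.022
grip_force: 49.9
```

>>> drive_tool:
  increments:
    - [-0.008,0,0,0,0,0]
    - [-0.016,0,0,0,0,0]
    - [-0.024,0,0,0,0,0]
    - [-0.032,0,0,0,0,0]
    - [-0.04,0,0,0,0,0]

```text
time: 14.15
ee_pos: [0.5236, 0.086, 0.131]
eef_rot: [0.655, 0.756, 0.001, -0.001]
ft_force: [-1.9, 9.2, -1.5]
width: 0.0214
grip_force: 49.9
```

```bash
python3 -c "
from h import *
pl();print(read_state()['torque'])"
```

```text
tip x 24.8 y 32.6 edge z 80.0 | Fx -9.4 Fy -0.6 Fz -1.5 | a 98.18 t 14.2
[ 2.68211546  0.34242578 -0.17531667]
```

Steady 10 N, sliding. Continue to about x 100.

>>> drive_tool:
  increments:
    - [-0.01,0,0,0,0,0]
    - [-0.02,0,0,0,0,0]
    - [-0.03,0,0,0,0,0]
    - [-0.04,0,0,0,0,0]
    - [-0.05,0,0,0,0,0]

```text
time: 14.57
ee_pos: [0.5258, 0.0711, 0.131]
eef_rot: [0.655, 0.756, 0.001, -0.001]
ft_force: [-1.1, 10.8, -0.9]
width: 0.0216
grip_force: 49.9
```

>>> drive_tool:
  increments:
    - [-0.01,0,0,0,0,0]
    - [-0.02,0,0,0,0,0]
    - [-0.03,0,0,0,0,0]
    - [-0.04,0,0,0,0,0]
    - [-0.05,0,0,0,0,0]

```text
time: 14.98
ee_pos: [0.528, 0.0564, 0.131]
eef_rot: [0.655, 0.756, 0.001, -0.001]
ft_force: [-1.9, 11.1, -0.2]
width: 0.0218
grip_force: 49.9
```

>>> drive_tool:
  increments:
    - [-0.01,0,0,0,0,0]
    - [-0.02,0,0,0,0,0]
    - [-0.03,0,0,0,0,0]
    - [-0.04,0,0,0,0,0]
    - [-0.05,0,0,0,0,0]

```text
time: 15.4
ee_pos: [0.5301, 0.0415, 0.131]
eef_rot: [0.655, 0.756, 0.002, -0.001]
ft_force: [-1.1, 9.4, -0.7]
width: 0.0221
grip_force: 49.9
```

>>> drive_tool:
  increments:
    - [-0.01,0,0,0,0,0]
    - [-0.02,0,0,0,0,0]
    - [-0.03,0,0,0,0,0]
    - [-0.04,0,0,0,0,0]
    - [-0.05,0,0,0,0,0]

```text
time: 15.82
ee_pos: [0.5323, 0.0267, 0.131]
eef_rot: [0.655, 0.756, 0.002, -0.001]
ft_force: [-1.6, 10.1, -0.9]
width: 0.0217
grip_force: 49.9
```

>>> drive_tool:
  increments:
    - [-0.01,0,0,0,0,0]
    - [-0.02,0,0,0,0,0]
    - [-0.03,0,0,0,0,0]
    - [-0.04,0,0,0,0,0]
    - [-0.05,0,0,0,0,0]

```text
time: 16.23
ee_pos: [0.5344, 0.0119, 0.131]
eef_rot: [0.655, 0.756, 0.002, -0.001]
ft_force: [-1.4, 10.4, -0.7]
width: 0.0216
grip_force: 49.9
```

```bash
python3 -c "
from h import *
pl()"
```

```text
tip x 99.6 y 32.9 edge z 80.0 | Fx -10.5 Fy 0.1 Fz -0.7 | a 98.20 t 16.2
```

>>> drive_tool:
  increments:
    - [-0.008,0,0,0,0,0]
    - [-0.016,0,0,0,0,0]
    - [-0.024,0,0,0,0,0]
    - [-0.032,0,0,0,0,0]
    - [-0.04,0,0,0,0,0]

```text
time: 16.65
ee_pos: [0.5362, -0.0006, 0.131]
eef_rot: [0.655, 0.756, 0.001, -0.001]
ft_force: [0.8, 1.8, -1.5]
width: 0.0216
grip_force: 49.9
```

>>> drive_tool:
  increments:
    - [-0.008,0,0,0,0,0]
    - [-0.016,0,0,0,0,0]
    - [-0.024,0,0,0,0,0]
    - [-0.032,0,0,0,0,0]
    - [-0.04,0,0,0,0,0]

```text
time: 17.07
ee_pos: [0.5383, -0.0152, 0.1309]
eef_rot: [0.656, 0.755, 0.0, 0.0]
ft_force: [2.9, 4.1, -1.9]
width: 0.0219
grip_force: 49.9
```

>>> drive_tool:
  increments:
    - [-0.008,0,0,0,0,0]
    - [-0.016,0,0,0,0,0]
    - [-0.024,0,0,0,0,0]
    - [-0.032,0,0,0,0,0]
    - [-0.04,0,0,0,0,0]

```text
time: 17.48
ee_pos: [0.5401, -0.0276, 0.1309]
eef_rot: [0.656, 0.755, 0.0, 0.0]
ft_force: [4.6, 3.6, -3.2]
width: 0.0214
grip_force: 49.9
```

>>> drive_tool:
  increments:
    - [0,0,0,0,0,0]
    - [0,0,0,0,0,0]
    - [0,0,0,0,0,0]
    - [0,0,0,0,0,0]
    - [0,0,0,0,0,0]

```text
time: 17.9
ee_pos: [0.5401, -0.0281, 0.1308]
eef_rot: [0.656, 0.755, -0.0, 0.001]
ft_force: [4.6, -0.0, -3.6]
width: 0.0221
grip_force: 49.9
```

```bash
python3 - <<'E'
from h import *
pl()
for n in("top","scene"):
    im=camera(n);cv2.imwrite(f"pics/{n}9.png",im)
    m=mask(im,[10,90,80],[21,255,255],(280,130,480,260) if n=="top" else (90,220,290,420))
    c,_=cv2.findContours(m,cv2.RETR_EXTERNAL,cv2.CHAIN_APPROX_NONE)
    print(n,[(cv2.boundingRect(k),cv2.contourArea(k)) for k in c if cv2.contourArea(k)>15])
E
```

```text
tip x 140.1 y 32.9 edge z 79.8 | Fx 0.7 Fy 4.6 Fz -3.6 | a 98.01 t 17.9
top []
scene [((220, 317, 25, 43), 554.0), ((272, 242, 18, 12), 35.0), ((253, 238, 11, 15), 44.0)]
```

```bash
python3 - <<'E'
from h import *
c=np.array([.4946,.0584]);y=np.deg2rad(-81.9);ux=np.array([np.cos(y),np.sin(y)]);uy=np.array([-ux[1],ux[0]])
for x in(140,175,210):
    p=c+ux*x/1e3+uy*.03; print(x,[proj("scene",np.r_[p,z]).round() for z in(.0885,.01)],[proj("top",np.r_[p,z]).round() for z in(.0885,.01)])
t=cv2.imread("pics/top9.png");s=cv2.imread("pics/scene9.png")
cv2.imwrite("pics/c8.png",np.hstack([cv2.resize(s[200:380,150:330],None,fx=2.2,fy=2.2),cv2.resize(t[130:270,320:460],(396,396))]))
E
```

```text
140 [array([236., 316.]), array([239., 333.])] [array([367., 182.]), array([358., 190.])]
175 [array([223., 337.]), array([228., 352.])] [array([385., 179.]), array([375., 187.])]
210 [array([209., 358.]), array([216., 372.])] [array([403., 176.]), array([391., 185.])]
```

View pics/c8.png

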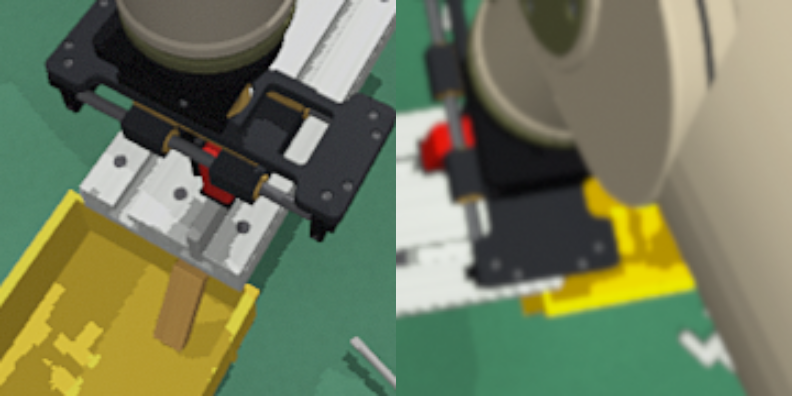

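The scene crop shows the bar tilted at (232,339). Its rear end is still near the slot mouth and its front is down in the tote, so it's probably hung on the lip. I'll push a few mm more and recheck the blob.

>>> drive_tool:
  increments:
    - [-0.006,0.001,0,0,0,0]
    - [-0.012,0.001,0,0,0,0]
    - [-0.018,0.002,0,0,0,0]
    - [-0.024,0.002,0,0,0,0]
    - [-0.03,0.002,0,0,0,0]

```text
time: 18.42
ee_pos: [0.5414, -0.0362, 0.1307]
eef_rot: [0.656, 0.755, -0.0, -0.0]
ft_force: [2.9, 1.9, -2.7]
width: 0.0218
grip_force: 49.9
```

>>> drive_tool:
  increments:
    - [0,0,0,0,0,0]
    - [0,0,0,0,0,0]
    - [0,0,0,0,0,0]
    - [0,0,0,0,0,0]
    - [0,0,0,0,0,0]

```text
time: 18.83
ee_pos: [0.5414, -0.0364, 0.1307]
eef_rot: [0.656, 0.755, -0.0, 0.0]
ft_force: [3.0, -1.3, -3.3]
width: 0.022
grip_force: 49.9
```

```bash
cat > blob.py <<'E'
from h import *
pl()
im=camera("scene");cv2.imwrite("pics/sb.png",im)
m=mask(im,[10,90,80],[21,255,255],(180,290,290,420));r=cv2.minAreaRect(big(m));print(cv2.contourArea(big(m)),cv2.boxPoints(r).round(),cv2.mean(cv2.cvtColor(im,cv2.COLOR_BGR2HSV),m)[:3])
E
python3 blob.py
```

```text
tip x 148.5 y 33.0 edge z 79.7 | Fx 1.7 Fy 2.8 Fz -3.3 | a 98.03 t 18.8
529.5 [[217. 355.]
 [229. 317.]
 [245. 322.]
 [233. 360.]] (18.82244556113903, 151.30485762144053, 145.41206030150755)
```

```bash
python3 - <<'E'
from h import *
from scipy.optimize import least_squares as ls
c=np.array([.4946,.0584]);y=np.deg2rad(-81.9);ux=np.array([np.cos(y),np.sin(y)]);uy=np.array([-ux[1],ux[0]])
obs=np.array([[229,317],[245,322],[217,355],[233,360]])
def f(q):
    x,yy,z,t,p=q;o=[]
    for L in(0,70):
        for w in(-12,12):
            X=x+L*np.cos(t)*np.cos(p)-w*np.sin(p);Y=yy+w*np.cos(p)+L*np.cos(t)*np.sin(p);Z=z-L*np.sin(t)
            o.append(proj("scene",np.r_[c+(ux*X+uy*Y)/1e3,Z/1e3]))
    return (np.array(o)-obs).ravel()
for t0 in(0,.5,1.):
    r=ls(f,[150,30,50,t0,0]);print(r.x.round(2),r.cost)
E
```

```text
[135.62  27.78  61.32  -0.36   0.31] 2.224579998698384
[1.4082e+02 3.1360e+01 8.0380e+01 8.3000e-01 1.0000e-01] 3.4098856232520807
[1.4082e+02 3.1360e+01 8.0380e+01 8.3000e-01 1.0000e-01] 3.4098856233847945
```

>>> drive_tool:
  increments:
    - [0.01,0,0,0,0,0]
    - [0.02,0,0,0,0,0]
    - [0.03,0,0,0,0,0]
    - [0.04,0,0,0,0,0]
    - [0.05,0,0,0,0,0]

```text
time: 19.3
ee_pos: [0.5391, -0.0206, 0.1307]
eef_rot: [0.656, 0.755, -0.0, -0.0]
ft_force: [1.3, -0.1, -2.4]
width: 0.0218
grip_force: 49.9
```

>>> drive_tool:
  increments:
    - [0.01,0,0,0,0,0]
    - [0.02,0,0,0,0,0]
    - [0.03,0,0,0,0,0]
    - [0.04,0,0,0,0,0]
    - [0.05,0,0,0,0,0]

```text
time: 19.72
ee_pos: [0.537, -0.0059, 0.1306]
eef_rot: [0.656, 0.755, -0.0, -0.0]
ft_force: [1.0, 0.0, -2.8]
width: 0.0218
grip_force: 49.9
```

```bash
python3 blob.py; python3 - <<'E'
from h import *
s=cv2.imread("pics/sb.png"); h=cv2.cvtColor(s,cv2.COLOR_BGR2HSV)
o=cv2.imread("pics/scene9.png")
d=cv2.absdiff(s,o).max(2); print("changed px near bar",[(cv2.boundingRect(k)) for k in cv2.findContours(np.uint8(d[290:420,180:290]>40),0,2)[0] if cv2.contourArea(k)>8])
# column of hues down the bar and across
print([tuple(map(int,h[r,int(237-(r-317)*.3)])) for r in range(305,370,4)])
E
```

```text
tip x 117.6 y 32.9 edge z 79.6 | Fx 0.1 Fy 1.0 Fz -2.8 | a 98.05 t 19.7
555.0 [[217. 355.]
 [229. 317.]
 [245. 322.]
 [233. 360.]] (18.751243781094526, 151.91044776119404, 146.76285240464344)
changed px near bar [(43, 121, 9, 8), (82, 111, 9, 19), (33, 104, 19, 26), (66, 101, 26, 17), (20, 97, 15, 11), (29, 85, 15, 10), (0, 79, 7, 13), (5, 59, 9, 8), (73, 46, 10, 19), (73, 16, 13, 18), (57, 15, 10, 14), (104, 0, 6, 7), (92, 0, 10, 5), (76, 0, 11, 11), (65, 0, 12, 5), (29, 0, 29, 16)]
[(68, 9, 113), (50, 5, 145), (40, 5, 146), (50, 5, 143), (19, 159, 138), (19, 155, 151), (19, 149, 152), (18, 153, 152), (19, 155, 151), (19, 152, 153), (19, 150, 153), (18, 148, 155), (20, 155, 153), (24, 193, 172), (24, 188, 180), (24, 186, 181), (24, 186, 181)]
```

```bash
python3 - <<'E'
from h import *
np.set_printoptions(precision=1,suppress=True)
c=np.array([.4946,.0584]);y=np.deg2rad(-81.9);ux=np.array([np.cos(y),np.sin(y)]);uy=np.array([-ux[1],ux[0]])
pf=lambda P:np.array([(P[:2]-c)@ux,(P[:2]-c)@uy])*1000
for z in(.0165,.03,.05):
    Q=[pf(onz("scene",p,z)) for p in([229,317],[245,322],[217,355],[233,360])]
    print(z,*Q,"widths",np.linalg.norm(Q[0]-Q[1]),np.linalg.norm(Q[2]-Q[3]),"len",np.linalg.norm(Q[0]-Q[2]))
for z in(.1,.09,.076,.06,.05):print(z,proj("scene",np.r_[c+ux*.14+uy*.03,z]))
E
```

```text
0.0165 [126.7   1.9] [121.   29.6] [188.4  19.1] [182.6  45.3] widths 28.2816024791085 26.85707171565078 len 64.00349843122686
0.03 [130.3   5.6] [124.7  32.8] [190.7  22.5] [185.   48.2] widths 27.71104009510284 26.315248285496416 len 62.71227072669366
0.05 [135.6  11.2] [130.1  37.5] [194.1  27.6] [188.6  52.5] widths 26.865762489168628 25.512546907489938 len 60.799340794051815
0.1 [235.  313.5]
0.09 [235.6 316. ]
0.076 [236.3 319.3]
0.06 [237.1 322.9]
0.05 [237.6 325.1]
```

The bar didn't react to the blade. Its outline fits a bar lying flat in the tote, turned about 15°, just in front of the slot. Now I lower the scraper to the slot floor, release and rise.

>>> drive_tool:
  increments:
    - [0,0,0.003,0,0,0]
    - [0,0,0.006,0,0,0]
    - [0,0,0.009,0,0,0]
    - [0,0,0.011,0,0,0]
    - [0,0,0.011,0,0,0]

```text
time: 20.18
ee_pos: [0.5371, -0.0064, 0.1272]
eef_rot: [0.656, 0.755, -0.0, -0.0]
ft_force: [-0.0, 0.5, -2.7]
width: 0.0219
grip_force: 49.9
```

```bash
python3 -c "
from h import *
pl()"
```

```text
tip x 118.1 y 33.0 edge z 76.2 | Fx -0.5 Fy 0.0 Fz -2.7 | a 98.04 t 20.2
```

>>> drive_tool:
  increments:
    - [0,0,0.002,0,0,0]
    - [0,0,0.004,0,0,0]
    - [0,0,0.004,0,0,0]
    - [0,0,0.004,0,0,0]
    - [0,0,0.004,0,0,0]

```text
time: 20.6
ee_pos: [0.5374, -0.0064, 0.1269]
eef_rot: [0.656, 0.755, -0.0, 0.0]
ft_force: [-3.0, -0.4, 5.3]
width: 0.0218
grip_force: 49.9
```

On the floor (light contact). Release partway, then rise and move clear.

>>> drive_tool:
  increments:
    - [0,0,0,0,0,0]
    - [0,0,0,0,0,0]
    - [0,0,0,0,0,0]
    - [0,0,0,0,0,0]
    - [0,0,0,0,0,0]
  claw: 0.3
  force: 10

```text
time: 21.02
ee_pos: [0.5373, -0.0062, 0.1262]
eef_rot: [0.656, 0.755, 0.0, 0.0]
ft_force: [-0.5, 1.4, 0.5]
width: 0.0472
grip_force: 0.0
```

>>> drive_tool:
  increments:
    - [0,0,0,0,0,0]
    - [0,0,-0.03,0,0,0]
    - [0,0,-0.1,0,0,0]
    - [0,0,-0.2,0,0,0]
    - [0,0,-0.3,0,0,0]

```text
time: 21.43
ee_pos: [0.5368, -0.006, 0.2176]
eef_rot: [0.656, 0.755, -0.0, -0.0]
ft_force: [0.3, -0.5, -0.2]
width: 0.0605
grip_force: 0.0
```

>>> drive_tool:
  increments:
    - [0.1,-0.05,-0.03,0,0,0]
    - [0.22,-0.1,-0.06,0,0,0]
    - [0.34,-0.15,-0.1,0,0,0]
    - [0.44,-0.2,-0.1,0,0,0]
    - [0.5,-0.25,-0.1,0,0,0]

```text
time: 21.85
ee_pos: [0.4407, 0.1356, 0.2477]
eef_rot: [0.654, 0.756, 0.001, 0.001]
ft_force: [-0.2, -0.3, 0.0]
width: 0.0609
grip_force: 0.0
```

```bash
python3 blob.py; python3 - <<'E'
from h import *
np.set_printoptions(precision=3,suppress=True)
t=camera("top");s=cv2.imread("pics/sb.png");cv2.imwrite("pics/tb.png",t)
red=([0,140,80],[8,255,255])
c=np.array([.4946,.0584]);y=np.deg2rad(-81.9);ux=np.array([np.cos(y),np.sin(y)]);uy=np.array([-ux[1],ux[0]])
g=c+ux*(.118-.055)+uy*.033; G=np.r_[g,.142]
ps,pt=proj("scene",G),proj("top",G);print("handle pred",G,ps,pt)
b=lambda p:(int(p[0])-30,int(p[1])-30,int(p[0])+30,int(p[1])+30)
try: print("handle seen",tri(cen(mask(s,*red,b(ps))),cen(mask(t,*red,b(pt)))))
except Exception as e: print(e)
try:
  print("bail seen", cen(mask(t,*red,(420,140,480,240))),"pred",proj("top",[.5433,-.2848,.055]))
except Exception as e: print(e)
m=mask(t,[8,60,60],[21,255,255],(345,140,440,250));print("brass top",[cv2.minAreaRect(k) for k in cv2.findContours(m,0,2)[0] if cv2.contourArea(k)>15])
md=cv2.inRange(cv2.cvtColor(t,cv2.COLOR_BGR2HSV),(0,0,0),(180,255,95));md0=cv2.inRange(cv2.cvtColor(cv2.imread("pics/top0.png"),cv2.COLOR_BGR2HSV),(0,0,0),(180,255,95))
for q in(md0,md):
    z=np.zeros_like(q);z[215:232,290:328]=q[215:232,290:328];print("tnut",cv2.boundingRect(z))
E
```

```text
tip x -36.0 y -42.5 edge z 196.7 | Fx 0.3 Fy -0.3 Fz 0.0 | a 98.27 t 21.9
555.0 [[217. 355.]
 [229. 317.]
 [245. 322.]
 [233. 360.]] (18.6523178807947, 153.7913907284768, 139.04635761589404)
handle pred [0.536 0.001 0.142] [262.6  260.12] [331.657 181.555]
handle seen (array([ 0.538, -0.007,  0.161]), np.float64(0.008971547260616605))
bail seen [468.646 181.633] pred [467.775 183.731]
brass top [((372.7794189453125, 185.13232421875), (18.178850173950195, 9.432422637939453), 59.036251068115234)]
tnut (293, 220, 30, 7)
tnut (321, 215, 7, 15)
```

>>> drive_tool:
  increments:
    - [0.1,0.02,0,0,0,0]
    - [0.22,0.02,0,0,0,0]
    - [0.34,0.02,0,0,0,0]
    - [0.46,0.02,0,0,0,0]
    - [0.56,0.02,0,0,0,0]

```text
time: 22.37
ee_pos: [0.4243, 0.3008, 0.2469]
eef_rot: [0.656, 0.755, 0.0, 0.0]
ft_force: [0.8, 0.4, 0.7]
width: 0.0609
grip_force: 0.0
```

>>> drive_tool:
  increments:
    - [0.1,0.02,0,0,0,0]
    - [0.2,0.02,0,0,0,0]
    - [0.25,0.02,0,0,0,0]
    - [0.25,0.02,0,0,0,0]
    - [0.25,0.02,0,0,0,0]

```text
time: 22.78
ee_pos: [0.4199, 0.3744, 0.2462]
eef_rot: [0.655, 0.755, -0.0, -0.0]
ft_force: [0.6, -0.4, -1.0]
width: 0.061
grip_force: 0.0
```

```bash
python3 - <<'E'
from h import *
np.set_printoptions(precision=3,suppress=True)
t=camera("top");s=camera("scene");t0=cv2.imread("pics/top0.png");s0=cv2.imread("pics/scene0.png")
red=([0,140,80],[8,255,255])
print("handle",tri(cen(mask(s,*red,(230,225,310,300))),cen(mask(t,*red,(300,150,360,210)))),cv2.minAreaRect(big(mask(t,*red,(300,150,360,210)))))
for n,a,roi in(("top0",t0,(290,215,328,232)),("top",t,(290,215,328,232)),("s0",s0,(225,215,265,260)),("s",s,(225,215,265,260))):
    print("tnut",n,cv2.boundingRect(mask(a,[1,0,0],[180,255,95],roi)))
m=mask(t,[8,60,60],[21,255,255],(345,140,440,250));k=big(m)
c=np.array([.4946,.0584]);y=np.deg2rad(-81.9);ux=np.array([np.cos(y),np.sin(y)]);uy=np.array([-ux[1],ux[0]])
pf=lambda P:np.array([(P[:2]-c)@ux,(P[:2]-c)@uy])*1000
B=cv2.boxPoints(cv2.minAreaRect(k));print("brass",cv2.contourArea(k),B)
for z in(.0165,.05): print(z,[pf(onz("top",p,z)) for p in B])
ct=cen(m);ms=mask(s,[10,90,80],[21,255,255],(180,290,290,420))
print("front corners tri", [tri(p,q) for p in([217,355],[233,360]) for q in B])
E
```

```text
handle (array([0.535, 0.001, 0.147]), np.float64(0.0030329154725591417)) ((332.68914794921875, 182.1351318359375), (15.289104461669922, 31.235809326171875), 80.53767395019531)
tnut top0 (293, 220, 30, 7)
tnut top (293, 219, 30, 10)
tnut s0 (226, 215, 32, 45)
tnut s (225, 215, 33, 45)
brass 89.5 [[364.318 179.917]
 [372.796 175.293]
 [381.242 190.777]
 [372.764 195.401]]
0.0165 [array([154.952,  48.088]), array([174.455,  54.852]), array([185.36 ,  19.614]), array([165.934,  12.947])]
0.05 [array([145.67 ,  42.308]), array([164.333,  48.78 ]), array([174.769,  15.059]), array([156.179,   8.679])]
front corners tri [(array([ 0.552, -0.107,  0.01 ]), np.float64(0.043968197237146296)), (array([ 0.558, -0.115,  0.038]), np.float64(0.03569363242922739)), (array([ 0.54 , -0.124,  0.013]), np.float64(0.0023030729960521936)), (array([ 0.534, -0.117, -0.019]), np.float64(0.009501987411059471)), (array([ 0.564, -0.104, -0.016]), np.float64(0.01994376635929699)), (array([ 0.569, -0.111,  0.016]), np.float64(0.0125191962212749)), (array([ 0.552, -0.12 , -0.004]), np.float64(0.022534697899763124)), (array([ 0.546, -0.113, -0.039]), np.float64(0.016393958391474513))]
```

The bar's front corners triangulate to z ≈ 0.013–0.016, so it lies on the tote floor. The scraper handle is upright where expected, and the T-nut and bail are unchanged.

```bash
python3 -c "
from bench import *
print(close_job())"
```

```text
the job is handed in; nothing more can be done
None
```

I handed the job in at about 23 s: the bail is out at its stop, the brass offcut lies on the tote floor, the scraper stands in the slot, and camera checks show the T-nut where it was.

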